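# Start the last hand screw of the shaker platform and hold it

## Robot

A 6-joint arm with a two-finger parallel gripper is mounted at the origin on the work surface. World frame = base frame: x ahead of the robot, y to its left, z up, the work surface at z = 0. Lengths are in m, angles in rad, forces in N, time in s.
With the tool pointing down it reaches from about 0.35 to 0.775 m from the base axis. Payload 7.3 kg.
Tool frame: the origin (TCP) lies at the very end of the fingers, on their centre line; the grasp point (between the pads) lies 19 mm behind it; z points along the fingers, y is the line along which they close (so a half turn about z gives the same grasp; the last joint's range is limited). The gripper opens to 92 mm and grips with 3 to 60 N. Pads are 19 mm wide; open, the fingers measure 130 mm over their backs; the gripper's body (75 mm by 190 mm) begins 47 mm behind the grasp point.
Start: joints at [0.999, 0.342, 1.524, -0, 1.275, -0.146], TCP at [0.217, 0.478, 0.227] pointing down, gripper open.
Joint ranges: [-2.53, 2.53], [-0.77, 2.02], [0.04, 2.7], [-1, 4.14], [0.28, 2.66], [-3.11, 3.11]. Speed limits (rad/s): [2.57, 2.57, 3.14, 3.14, 3.14, 3.14].

## Interface

Orientations are given as [roll, pitch, yaw] about the fixed x, y, z axes, in that order (R = Rz(yaw) Ry(pitch) Rx(roll)).
In Python, from cell import robot gives the robot as it stands. The module is installed in compiled form; this text tells all that it offers.
- The arm moves only by the tool arm_command, never from a script. Its argument "moves" is a list of rows, each a list of 3 entries, a list of its own where there are three numbers: the shift along the tool's x, y, z in m, then the turn, a rotation vector about the tool's x, y, z in rad, then the finger opening in m, from 0 to 0.0918. In form: [[[dx, dy, dz], [ax, ay, az], claw], ...]. A call has exactly 5 rows; each row is the pose to reach, as a shift and turn from the pose commanded when the call began, along the tool's axes at that moment; what a row does not reach only later rows make up. A row lasts 1/10 s, in which the tool goes at most 50 mm and 8.59 degrees, less where a joint would pass 70% of its speed; a pose out of reach is approached as far as the arm can. A call with a gripper value outside its range is refused whole. The fingers move at their own pace and stop on an object; "squeeze" is the grip in N (left out, the last holds). Time passes only in rows, so rows that repeat a pose let the fingers close, or fill a call up. It gives the time, the measured TCP pose, the force, the opening and the grip force at its end, in the units of the state.
- robot.observe(): the state, without advancing time (a new reading comes with each control period).
- robot.read_camera(name): name is "scene" or "top" or "wrist"; returns the picture (400x640x3 uint8, red, green, blue); there is no depth.
- robot.camera_model(name): a dict with "fx", "fy", "cx", "cy" (pixels), "k1" (the pictures are not rectified: a ray, as slopes to the right and down, at radius r is drawn at 1 + k1 r^2 times it, then the intrinsics apply), "R" (3x3) and "t" (3): a world point X has camera coordinates R X + t. Camera axes: x right, y down, z forward; pixel columns grow to the right and rows downward; lengths in m; the calibration is good to about 2 mm. A picture is of the moment at which its call begins: read the wrist's pose just before it. camera_model takes no time and is no camera call; for the wrist camera it gives the pose at the moment of the call.
- robot.hand_in(): hands the job in; it is judged then, once.
The state is a dict: "time": time; "qpos": joint angles; "qvel": joint speeds; "joint_efforts": joint torques, N m; "tool_pos": TCP position; "tool_rot": TCP orientation; "contact_force": force on the tool from outside, world axes, zero at the start; "torque": the same for the moment, N m; "opening": finger opening in m; "grip_force": force on a finger pad.
Only numpy, scipy, OpenCV 4.12 (cv2) and the standard library are available. Lean on these libraries where they do the work, as an engineer would, in place of code of your own. Each camera call takes 0.05 s, during which the arm holds its last target. There are 200 camera calls.

## Task

The orbital shaker's platform is going back on: three of its four corner hand screws are started, and the fourth stands proud, its thread not yet caught. First flip the shaker's power toggle over to off (to the right, as the robot faces the shaker); then turn the proud screw backward (anticlockwise from above) until its thread drops, turn it forward one full turn so that it is started like the other three, and finish while still gripping its knob, holding it there. Leave everything else where it is.

Things in the scene. Friction and masses are not known exactly. Their poses are not given: they have to be found in the camera images.
- shaker: Fixed white bench orbital shaker, 295 mm deep (x), 250 mm wide (y). Origin on the table under the middle of its platform; x points away from the control ledge to the table's far side, y left, z up. Control ledge in front: top 60 mm above the table, x -100 to -195 mm; power toggle at x -155, y +45 mm; fixed speed dial (34 mm across, 18 mm tall) at x -155, y -60 mm.
- platform_middle (a point): Middle of the upper face of the shaker's platform, 100 mm above the table, same axes as the shaker. The platform is a bare aluminium plate, 200 x 234 mm, with a 2 mm rubber mat in the middle (105 x 120 mm) and a captive hand screw at each corner, at x +-66 mm, y +-85 mm from here.
- screw_b: One of the three started screws, at a corner of the platform. Same round fluted black knob as the proud one (34 mm across, 22 mm tall) over a steel collar (27 mm across, 4 mm high) on the platform. It does not turn; its knob's underside is 12 mm above the platform, top 34 mm. Origin on its axis, level with the platform's face.
- screw_c: Another started screw, as screw_b.
- screw_d: The third started screw, as screw_b.
- toggle_pivot (a point): Where the power toggle's bat handle is hinged: 63 mm above the table, 3 mm above the control ledge, same axes as the shaker. The bush round it is 15 mm across and 6 mm tall.
- toggle_tip (a point): Tip of the power toggle's steel bat handle, 9 mm thick, 32 mm from its pivot. It leans 20 degrees to the left (shaker's +y) when on and 20 degrees to the right (-y) when off.
- power_toggle (a joint): Angle of the power toggle in rad: 0 = off (leans to the shaker's -y, right), 0.7 = on (leans to +y, left). It starts on. Over-centre spring: pushed past the middle (0.35) it snaps to the other stop by itself; it takes about 1.3 N at the tip.
- knob_middle (a point): Middle of the proud screw's knob (34 mm across, 22 mm tall), on the screw's axis, about 130 mm above the table at the start, its underside then 19 to 20 mm above the platform; z up along the axis. It turns and sinks with the screw. The screw may be at any of the four corners.
- corner_screw: The proud screw, knob and shank as one, 0.07 to 0.1 kg, sliding and turning easily in its collar (0.02 N m); it falls by its own weight if free to. Origin on its axis, 31 mm below the knob's middle; z up. Right-hand thread: clockwise from above is forward. Once caught it sinks 4 mm a turn, with 0.5 mm of axial play.
- screw_lift (a joint): Height of the proud screw in m, negative is lower: -0.0015 to -0.0003 at the start. Turned backward 0.6 to 2 rad (where, cannot be seen) it climbs to 0, then drops to -0.004; gripped tightly, it drops only as the fingers move down or let go. One turn forward from the drop: -0.008, level with the other three. Limits +0.003 and -0.0145.
- screw_turn (a joint): How far the proud screw has been turned, in rad, counted over any number of turns: 0 at the start, positive forward (clockwise from above), negative backward.
- wrench: Bystander: a small open wrench, 100 mm long, lying on the platform's mat. Origin under its middle.
- tube: Bystander: a capped 50 ml tube, 34 mm across the cap, 114 mm tall, standing left of the control ledge. Origin under its foot.
- well_plate: Bystander: a lidded well plate, 86 x 128 x 22 mm, right of the shaker. Origin under its middle.
- timer: Bystander: a square white lab timer, 62 x 62 x 18 mm, right of the control ledge. Origin under its middle.
- tip_box: Bystander: a clear box of pink pipette tips, 85 x 125 x 60 mm, left of the shaker. Origin under its middle.
- tube_rack: Bystander: a blue tube rack with three capped tubes, 100 x 210 mm, 91 mm tall, behind the shaker. Origin under its middle.
- marker: Bystander: a black marker with a white cap, 118 mm long, 13 mm thick, left of the shaker. Origin underneath.

How it is judged:
On the way, in this order (a step that is already met when the one before it is completed fails the run):
1. the power toggle is off (value of joint power_toggle below 0.1 rad), for 0.2 s.
2. the proud screw, turned backward, has dropped onto the next thread (value of joint screw_lift below -0.0029 m and value of joint screw_turn below -0.25 rad and value of joint power_toggle below 0.1 rad), for 0.1 s.
At the end, for the whole second after the job is handed in: Power toggle off (under 0.1 rad); screw caught, about one turn past the drop (screw_lift -6.2 to -9.6 mm) and not turning (under 0.3 rad/s); the fingers still grip it (over 4 N); every bystander within 30 mm of its start (value of joint power_toggle below 0.1 rad and value of joint screw_lift between -0.0096 and -0.0062 m and contact force between the fingers and corner_screw above 4 N and velocity of joint screw_turn between -0.3 and 0.3 rad/s and distance of each of wrench, tube, well_plate, timer, tip_box, tube_rack, marker from where it was at the start of the episode below 0.03 m); the arm keeps its last pose, push and grip.
It fails at once if the screw is turned forward by more than 0.5 rad before its thread has dropped (cross-threading) (value of joint screw_turn above 0.5 rad and value of joint screw_lift above -0.0027 m).
It fails at once if a bystander is moved by more than 30 mm (distance of any of wrench, tube, well_plate, timer, tip_box, tube_rack, marker from where it was at the start of the episode above 0.03 m).
It also fails if it takes over 72 s, if anything falls off the work surface, if the arm or the gripper's body presses on something with over 40 N, if the wrist force passes 120 N, or if a joint passes its speed limit or range.

## Working session

There is one attempt and no reset: what is moved stays moved. The work goes in short steps, Python scripts to look and compute and a tool call to move; the robot and the scene stay as the last step left them, time stands still between calls to the robot, and variables do not carry over. Pictures are saved under pics/ and viewed, at most 10 in all, crops included, and the job is handed in when it is done.

Besides the shell and the picture viewer there is one more tool, called after "Request:" by a JSON object that holds its "fn" and its "kwargs". arm_command: Moves the arm, as the interface text tells. Its arguments: {"type":"object","properties":{"moves":{"type":"array"},"squeeze":{"type":"number"}},"required":["moves"]}

```bash
mkdir -p pics
python3 - <<'E'
from cell import robot
import cv2
print(robot.observe())
for n in ("scene","top"):
    m=robot.camera_model(n);print(n,m)
    cv2.imwrite(f"pics/{n}0.png",robot.read_camera(n)[:,:,::-1])
E
```

```text
{'time': 0.0, 'qpos': array([ 9.98988399e-01,  3.42715320e-01,  1.52503572e+00, -8.89616698e-06,
        1.27536952e+00, -1.46036405e-01]), 'qvel': array([ 7.41487897e-04,  1.19065100e-04, -1.09740103e-03, -6.61571306e-04,
        1.18772713e-03, -5.50040386e-05]), 'joint_efforts': array([-3.14480189e-03, -4.31243420e+01, -2.44214022e+01,  7.14499829e-02,
        5.61124727e-02, -1.19364522e-04]), 'tool_pos': array([0.21661405, 0.47778192, 0.22604227]), 'tool_rot': array([-3.14007977e+00, -2.13921862e-04,  2.71582357e+00]), 'contact_force': array([ 0.4283148 , -0.4897608 ,  0.31931548]), 'torque': array([ 0.05112763,  0.00750847, -0.00021409]), 'grip_force': 0.0, 'opening': 0.09173906122425196}
scene {'fx': 478.2063969047457, 'fy': 478.2063969047457, 'cx': 309.7177300014553, 'cy': 202.41913857320463, 'k1': -0.05890230725617153, 'R': array([[-6.22344269e-01,  7.82743607e-01,  2.39293616e-04],
       [ 6.34271475e-01,  5.04476051e-01, -5.85835821e-01],
       [-4.58679962e-01, -3.64439789e-01, -8.10429721e-01]]), 't': array([ 0.35650523, -0.32139505,  1.36551555])}
top {'fx': 497.1293543000479, 'fy': 497.1293543000479, 'cx': 318.7766646638908, 'cy': 199.81259280140867, 'k1': -0.036703621778981704, 'R': array([[-0.00230465, -0.99987871,  0.01540317],
       [-0.99667957,  0.00104305, -0.08141713],
       [ 0.08139118, -0.01553966, -0.99656108]]), 't': array([0.04282158, 0.63962805, 1.37742695])}
```

View pics/top0.png

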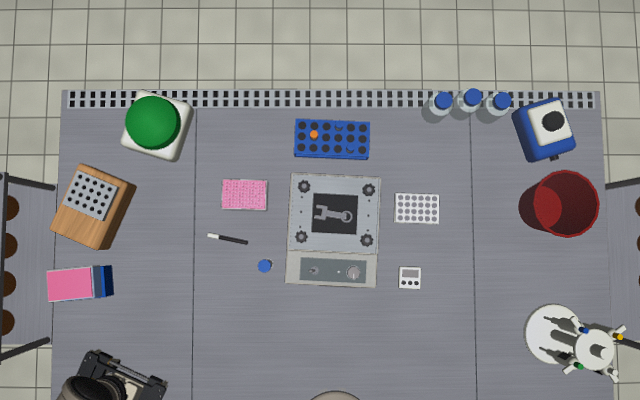

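View pics/scene0.png

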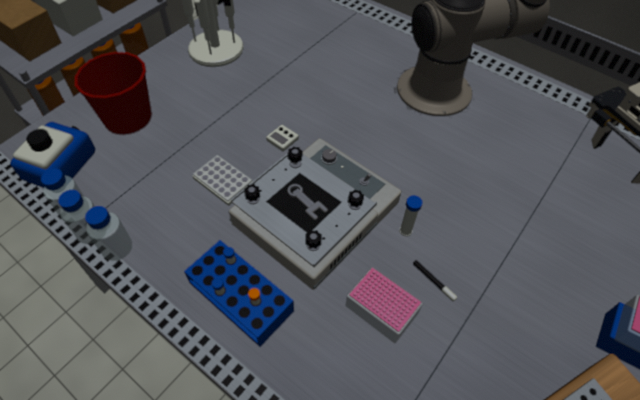

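The top view shows the shaker's knobs at about (300,186), (369,190), (302,237) and (367,240), with the toggle near (313,271). In the scene view the knobs are at (253,192), (295,154), (356,199) and (314,239).

```bash
cat > h.py <<'E'
import numpy as np, cv2
from cell import robot
def ray(m,uv):
    K=np.array([[m['fx'],0,m['cx']],[0,m['fy'],m['cy']],[0,0,1]])
    d=(np.array(uv,float)-[m['cx'],m['cy']])/[m['fx'],m['fy']]
    s=d.copy()
    for _ in range(10): s=d/(1+m['k1']*(s@s))
    R=np.array(m['R']); v=R.T@np.array([s[0],s[1],1]); return -R.T@np.array(m['t']), v/np.linalg.norm(v)
def plane(m,uv,z):
    o,v=ray(m,uv); return o+v*(z-o[2])/v[2]
def tri(a,b):
    (o1,v1),(o2,v2)=a,b
    s=np.linalg.lstsq(np.c_[v1,-v2],o2-o1,rcond=None)[0]
    p,q=o1+v1*s[0],o2+v2*s[1]; return (p+q)/2,np.linalg.norm(p-q)
def proj(m,X):
    c=np.array(m['R'])@X+m['t']; s=c[:2]/c[2]; s=s*(1+m['k1']*(s@s)); return s*[m['fx'],m['fy']]+[m['cx'],m['cy']]
E
python3 - <<'E'
from h import *
T,S=robot.camera_model('top'),robot.camera_model('scene')
t,s=cv2.imread('pics/top0.png'),cv2.imread('pics/scene0.png')
def blob(im,c,r=11,th=75):
    x,y=c;w=im[y-r:y+r+1,x-r:x+r+1].max(2)
    n,l,st,ce=cv2.connectedComponentsWithStats((w<th).astype('uint8'))
    k=1+st[1:,4].argmax(); return ce[k]+[x-r,y-r],st[k]
for a,b in [((300,186),(314,239)),((369,190),(253,192)),((302,237),(356,199)),((367,240),(295,154))]:
    p,A=blob(t,a);q,B=blob(s,b)
    P,e=tri(ray(T,p),ray(S,q)); print(a,p,A,q,B,P.round(4),e.round(4))
c=cv2.resize(s[120:270,225:385],None,fx=4.5,fy=4,interpolation=cv2.INTER_CUBIC); c=cv2.resize(s[125:265,230:390],None,fx=4.2,fy=4.2,interpolation=cv2.INTER_CUBIC);cv2.imwrite('pics/c1.png',c)
cv2.imwrite('pics/c2.png',cv2.resize(t[165:295,280:390],None,fx=4.6,fy=4.6,interpolation=cv2.INTER_CUBIC))
E
```

```text
(300, 186) [303.71875  186.484375] [10  6 11 12 64] [312.46456693 238.2007874 ] [  0   0  22  21 254] [0.667  0.0823 0.1258] 0.0011
(369, 190) [368.06944444 189.79166667] [ 5  5 12 12 72] [251.79901961 192.67156863] [  1   2  18  19 204] [ 0.658  -0.0866  0.1239] 0.0002
(302, 237) [300.83783784 235.48648649] [ 5  5 11 10 37] [355.47368421 198.35885167] [  3   1  16  19 209] [0.5378 0.0911 0.1266] 0.002
(367, 240) [366.28070175 239.47368421] [ 5  6 12 11 57] [294.61904762 154.87301587] [  3   4  16  17 189] [ 0.5272 -0.0793  0.1317] 0.0012
```

View pics/c1.png

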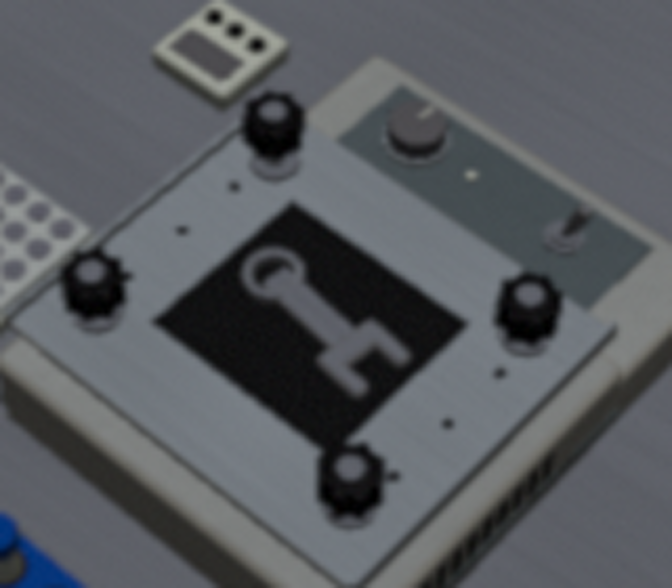

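View pics/c2.png

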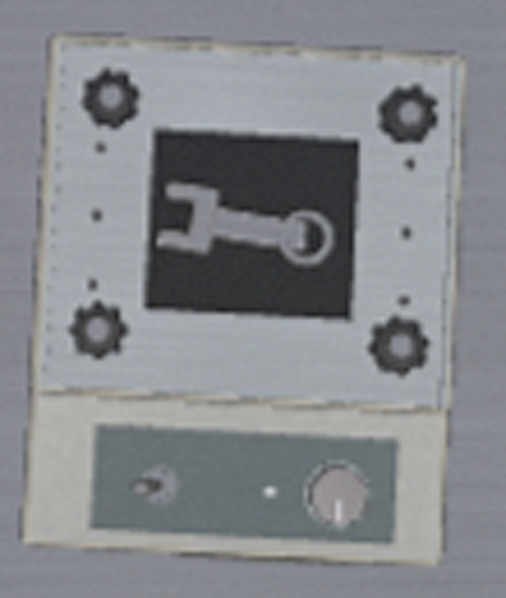

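The scene crop shows the proud screw at the corner nearest the timer (crop 273,122), with a visibly larger gap under its knob. That is the front-right corner, shaker (-66,-85) mm. The top crop gives the knobs at (111,98), (408,114), (98,330) and (399,346), the dial at (337,492) and the toggle around (160,486), leaning left.

Run:
```python
from h import *
T,S=robot.camera_model('top'),robot.camera_model('scene')
U=lambda c:np.array([(c[0]+.5)/4.6-.5+280,(c[1]+.5)/4.6-.5+165])
V=lambda c:np.array([(c[0]+.5)/4.2-.5+230,(c[1]+.5)/4.2-.5+125])
items=[((111,98),(350,472),(.066,.085),.134),((408,114),(93,275),(.066,-.085),.134),((98,330),(528,298),(-.066,.085),.134),((399,346),(273,112),(-.066,-.085),.141),((337,492),(418,125),(-.155,-.06),.078)]
# z: top faces; scene pixel = lighter top disc centre roughly
W=[];L=[]
for a,b,l,z in items:
    p=plane(T,U(a),z-.004); q=plane(S,V(b),z); P,e=tri(ray(T,U(a)),ray(S,V(b)))
    print(p.round(4),q.round(4),P.round(4),round(e,4)); W.append((p[:2]+q[:2])/2);L.append(l)
W,L=np.array(W),np.array(L)
wc,lc=W.mean(0),L.mean(0)
H=(L-lc).T@(W-wc); th=np.arctan2(H[0,1]-H[1,0],H[0,0]+H[1,1])
R=np.array([[np.cos(th),-np.sin(th)],[np.sin(th),np.cos(th)]]); o=wc-R@lc
print('origin',o,'yaw',th,'res',(W-(L@R.T+o)).round(4).tolist())
for l in [(-.066,-.085),(-.155,.045),(-.155,.056),(-.155,.045-.011)]: print(l,R@l+o)
print('wrist',robot.camera_model('wrist'))
```

```text
[0.6677 0.0826 0.13  ] [0.6686 0.084  0.134 ] [0.6674 0.0828 0.1314] 0.0005
[ 0.6585 -0.0865  0.13  ] [ 0.6581 -0.0851  0.134 ] [ 0.6579 -0.0859  0.1332] 0.0008
[0.5361 0.09   0.13  ] [0.5365 0.0903 0.134 ] [0.536  0.09   0.1332] 0.0001
[ 0.5267 -0.0793  0.137 ] [ 0.5251 -0.0799  0.141 ] [ 0.5266 -0.0786  0.1432] 0.0
[ 0.4414 -0.0491  0.074 ] [ 0.4396 -0.0479  0.078 ] [ 0.4412 -0.0478  0.0796] 0.0018
origin [0.59745008 0.00214525] yaw -0.05638835953567865 res [[0.0, 0.0], [-0.0003, 0.0006], [-0.0, -0.0006], [-0.0009, -0.0006], [0.0012, 0.0006]]
(-0.066, -0.085) [ 0.52676451 -0.07899999]
(-0.155, 0.045) [0.44523257 0.0558093 ]
(-0.155, 0.056) [0.44585251 0.06679181]
(-0.155, 0.034) [0.44461262 0.04482678]
wrist {'fx': 303.84658293425485, 'fy': 303.84658293425485, 'cx': 319.17252289256123, 'cy': 195.65781444644594, 'k1': -0.04793795841740304, 'R': array([[ 0.4116565 ,  0.9113385 , -0.0010329 ],
       [ 0.87005988, -0.39267298,  0.29799957],
       [ 0.27117289, -0.12357215, -0.95456545]]), 't': array([-0.52411667, -0.03787066,  0.39078974])}
```

Request:
{"fn": "arm_command", "kwargs": {"moves": [[[-0.18,-0.12,0],[0,0,-0.12],0],[[-0.18,-0.12,0],[0,0,-0.24],0],[[-0.18,-0.12,0],[0,0,-0.369],0],[[-0.18,-0.12,0],[0,0,-0.369],0],[[-0.18,-0.12,0],[0,0,-0.369],0]], "squeeze": 20}}

```text
time: 0.6
tool_pos: [0.3325, 0.2914, 0.2265]
tool_rot: [-3.14, 0.0, 3.083]
contact_force: [-0.2, -0.6, -0.7]
opening: 0.0562
grip_force: 0.0
```

```bash
cat >> h.py <<'E'
from scipy.spatial.transform import Rotation as Ro
def to(p,yaw=None):
    o=robot.observe(); R=Ro.from_euler('xyz',o['tool_rot']).as_matrix()
    print('t',round(o['time'],2),'pos',o['tool_pos'].round(4),'rot',o['tool_rot'].round(3),'q',o['qpos'].round(2),'F',o['contact_force'].round(1),'open',round(o['opening'],4),'grip',round(o['grip_force'],1))
    print('shift',(R.T@(np.array(p)-o['tool_pos'])).round(4))
    if yaw is not None: print('turn',Ro.from_matrix(R.T@Ro.from_euler('xyz',[np.pi,0,yaw]).as_matrix()).as_rotvec().round(3))
E
python3 -c "
from h import *
to([.446,.112,.16],3.085)"
```

```text
t 0.6 pos [0.3325 0.2914 0.2265] rot [-3.14   0.     3.083] q [ 0.55  0.19  1.73 -0.    1.22 -0.96] F [-0.2 -0.6 -0.7] open 0.0562 grip 0.0
shift [-0.1239 -0.1724  0.0667]
turn [-0.001  0.    -0.002]
```

Request:
{"fn": "arm_command", "kwargs": {"moves": [[[-0.03,-0.04,0],[0,0,0],0],[[-0.06,-0.08,0.0],[0,0,0],0],[[-0.09,-0.12,0.0],[0,0,0],0],[[-0.124,-0.172,0.03],[0,0,0],0],[[-0.124,-0.172,0.066],[0,0,0],0]]}}

```text
time: 1.1
tool_pos: [0.4493, 0.1128, 0.1623]
tool_rot: [3.141, 0.008, 3.082]
contact_force: [0.2, -0.3, -1.1]
opening: 0.0166
grip_force: 0.0
```

```bash
python3 -c "
from h import *
to([.446,.112,.083],3.085)
W=robot.camera_model('wrist')
cv2.imwrite('pics/w1.png',robot.read_camera('wrist')[:,:,::-1])
c,s=np.cos(-.0564),np.sin(-.0564)
w=lambda x,y,z:np.array([.59745+c*x-s*y,.00215+s*x+c*y,z])
for X in [(-.155,.045,.063),(-.155,.056,.093),(-.066,-.085,.141),(-.066,.085,.134),(-.155,-.06,.078)]: print(X,proj(W,w(*X)).round(1))
"
```

```text
t 1.1 pos [0.4493 0.1128 0.1623] rot [3.141 0.008 3.082] q [ 0.08  0.29  1.79 -0.    1.05 -1.43] F [ 0.2 -0.3 -1.1] open 0.0166 grip 0.0
shift [ 0.0039 -0.001   0.0793]
turn [ 0.     0.008 -0.003]
(-0.155, 0.045, 0.063) [255. 195.]
(-0.155, 0.056, 0.093) [261.3 206.5]
(-0.066, -0.085, 0.141) [ 75.2 337.3]
(-0.066, 0.085, 0.134) [297.3 334.8]
(-0.155, -0.06, 0.078) [129.7 200.6]
```

View pics/w1.png

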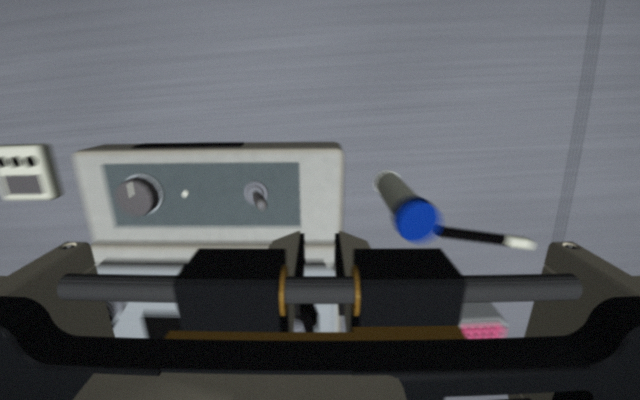

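The wrist view shows the toggle's bush at (256,192) and its tip at (261,205), which matches the model. The fingers are left of it and the tube's cap at (415,218) is well clear.

Request:
{"fn": "arm_command", "kwargs": {"moves": [[[0.0,0,0.03],[0,0,0],0],[[0.0,0,0.06],[0,0,0],0],[[0,0,0.077],[0,0,0],0],[[0,0,0.077],[0,0,0],0],[[0,0,0.077],[0,0,0],0]]}}

```text
time: 1.65
tool_pos: [0.4453, 0.116, 0.0841]
tool_rot: [3.142, -0.0, 3.085]
contact_force: [0.2, -0.1, -0.1]
opening: 0.0005
grip_force: 0.0
```

Request:
{"fn": "arm_command", "kwargs": {"moves": [[[0.0,-0.008,0],[0,0,0],0],[[0.0,-0.016,0],[0,0,0],0],[[0,-0.024,0],[0,0,0],0],[[0,-0.032,0],[0,0,0],0],[[0,-0.038,0],[0,0,0],0]]}}

```text
time: 2.15
tool_pos: [0.4438, 0.0778, 0.0855]
tool_rot: [3.14, 0.003, 3.083]
contact_force: [-5.6, 8.1, 24.4]
opening: 0.0004
grip_force: 10.7
```

```bash
python3 -c "
from h import *
to([.446,.112,.083],3.085)
w=robot.read_camera('wrist')[:,:,::-1];t=robot.read_camera('top')[:,:,::-1]
w=cv2.resize(w[130:330,150:450],None,fx=2,fy=2);t=cv2.resize(t[240:300,280:390],None,fx=4,fy=4)
o=np.zeros((400,600,3),'uint8');o[:]=w;o[:160,:300]=t[:160,:300];cv2.imwrite('pics/w2.png',o)
"
```

```text
t 2.15 pos [0.4438 0.0778 0.0855] rot [3.140e+00 3.000e-03 3.083e+00] q [ 0.    0.39  1.91  0.    0.84 -1.51] F [-5.6  8.1 24.4] open 0.0004 grip 10.7
shift [-0.0002  0.0343  0.0026]
turn [ 0.002  0.003 -0.002]
```

View pics/w2.png

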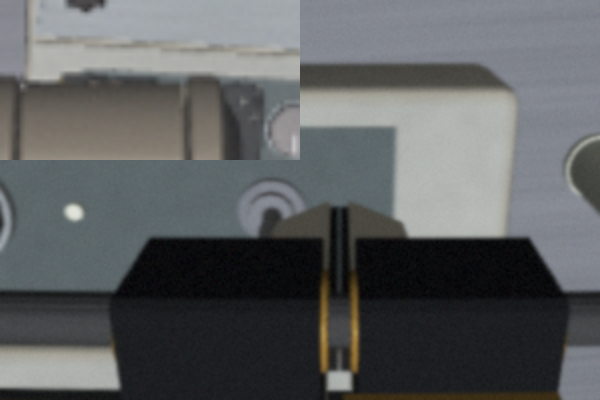

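The force reads 24 N upward, so the fingers' tapered flank is wedging on the handle. I'll back off and look.

Request:
{"fn": "arm_command", "kwargs": {"moves": [[[0.0,0.008,0],[0,0,0],0],[[0.0,0.018,0],[0,0,0],0],[[0,0.03,0],[0,0,0],0],[[0,0.04,-0.02],[0,0,0],0],[[0,0.04,-0.03],[0,0,0],0]]}}

```text
time: 2.75
tool_pos: [0.4457, 0.1195, 0.1145]
tool_rot: [3.141, 0.001, 3.087]
contact_force: [0.5, 0.7, -0.9]
opening: 0.0005
grip_force: 0.0
```

```bash
python3 -c "
from h import *
to([.446,.112,.083],3.085)
W=robot.camera_model('wrist')
w=robot.read_camera('wrist')[:,:,::-1]
cv2.imwrite('pics/w3.png',cv2.resize(w[130:330,150:450],None,fx=2,fy=2))
c,s=np.cos(-.0564),np.sin(-.0564)
wd=lambda x,y,z:np.array([.59745+c*x-s*y,.00215+s*x+c*y,z])
for X in [(-.155,.045,.063),(-.155,.056,.093),(-.155,.034,.093)]: print(X,((proj(W,wd(*X))-[150,130])*2).round(1))
"
```

```text
t 2.75 pos [0.4457 0.1195 0.1145] rot [3.141e+00 1.000e-03 3.087e+00] q [ 0.1   0.36  1.85  0.    0.93 -1.42] F [ 0.5  0.7 -0.9] open 0.0005 grip 0.0
shift [-0.0007 -0.0074  0.0315]
turn [0.    0.001 0.002]
(-0.155, 0.045, 0.063) [167.6 179.6]
(-0.155, 0.056, 0.093) [176.8 214.5]
(-0.155, 0.034, 0.093) [109.6 214. ]
```

View pics/w3.png

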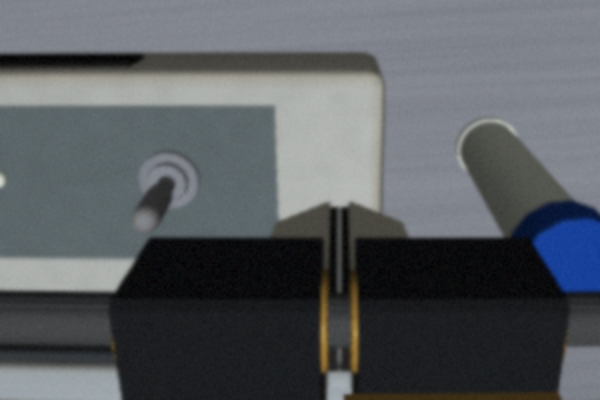

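The handle's tip is now at (147,215), about upright, so the toggle has not gone fully over. I'll turn the gripper 90° and push with the flat side of the fingers.

Request:
{"fn": "arm_command", "kwargs": {"moves": [[[0,-0.008,-0.04],[0,0,0.14],0],[[0,-0.008,-0.04],[0,0,0.28],0],[[0,-0.008,-0.04],[0,0,0.42],0],[[0,-0.008,-0.04],[0,0,0.56],0],[[0,-0.008,-0.04],[0,0,0.7],0]]}}

```text
time: 3.3
tool_pos: [0.4448, 0.1097, 0.1534]
tool_rot: [-3.142, 0.0, 2.379]
contact_force: [-0.4, -0.0, -0.4]
opening: 0.0
grip_force: 0.0
```

Request:
{"fn": "arm_command", "kwargs": {"moves": [[[0,0,0],[0,0,0.14],0],[[0,0,0],[0,0,0.28],0],[[0,0,0],[0,0,0.42],0],[[0,0,0],[0,0,0.56],0],[[0,0,0],[0,0,0.7],0]]}}

```text
time: 3.8
tool_pos: [0.4447, 0.1097, 0.1533]
tool_rot: [-3.141, 0.0, 1.679]
contact_force: [-0.2, -0.2, 0.5]
opening: 0.0005
grip_force: 0.0
```

```bash
python3 -c "
from h import *
to([.446,.105,.085],3.085-1.5708)
W=robot.camera_model('wrist')
w=robot.read_camera('wrist')[:,:,::-1]
cv2.imwrite('pics/w4.png',w)
c,s=np.cos(-.0564),np.sin(-.0564)
wd=lambda x,y,z:np.array([.59745+c*x-s*y,.00215+s*x+c*y,z])
for X in [(-.155,.045,.063),(-.155,.056,.093),(-.155,.045,.095),(-.155,.034,.093)]: print(X,proj(W,wd(*X)).round(1))
"
```

```text
t 3.8 pos [0.4447 0.1097 0.1533] rot [-3.141  0.     1.679] q [ 0.07  0.3   1.81 -0.    1.03 -0.03] F [-0.2 -0.2  0.5] open 0.0005 grip 0.0
shift [-0.0048  0.0008  0.0683]
turn [-0.     0.     0.165]
(-0.155, 0.045, 0.063) [313.4 255.1]
(-0.155, 0.056, 0.093) [314.9 261.1]
(-0.155, 0.045, 0.095) [312.7 274.1]
(-0.155, 0.034, 0.093) [310.6 284.2]
```

View pics/w4.png

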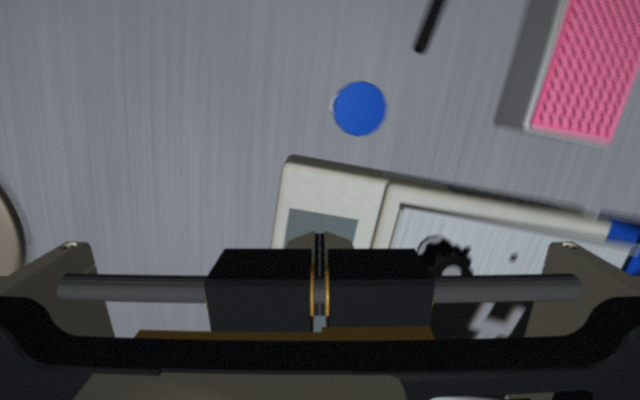

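The toggle is hidden behind the fingers from here; the tube cap at (358,108) is clear of the path. Next I descend and sweep in small steps.

Request:
{"fn": "arm_command", "kwargs": {"moves": [[[-0.004,0,0.02],[0,0,0.14],0],[[-0.004,0,0.05],[0,0,0.165],0],[[-0.004,0,0.068],[0,0,0.165],0],[[-0.004,0,0.07],[0,0,0.165],0],[[-0.004,0,0.07],[0,0,0.165],0]]}}

```text
time: 4.35
tool_pos: [0.4453, 0.1058, 0.0836]
tool_rot: [-3.141, 0.0, 1.521]
contact_force: [1.2, -0.3, 0.1]
opening: 0.0006
grip_force: 0.0
```

Request:
{"fn": "arm_command", "kwargs": {"moves": [[[-0.006,0,0],[0,0,0],0],[[-0.012,0,0],[0,0,0],0],[[-0.018,0,0],[0,0,0],0],[[-0.024,0,0],[0,0,0],0],[[-0.03,0,0],[0,0,0],0]]}}

```text
time: 4.85
tool_pos: [0.4443, 0.0755, 0.0842]
tool_rot: [3.14, -0.001, 1.519]
contact_force: [0.7, -0.0, -0.2]
opening: 0.0007
grip_force: 0.0
```

Request:
{"fn": "arm_command", "kwargs": {"moves": [[[-0.003,0,0],[0,0,0],0],[[-0.006,0,0],[0,0,0],0],[[-0.009,0,0],[0,0,0],0],[[-0.012,0,0],[0,0,0],0],[[-0.014,0,0],[0,0,0],0]]}}

```text
time: 5.35
tool_pos: [0.4431, 0.0626, 0.0836]
tool_rot: [3.142, -0.002, 1.519]
contact_force: [1.0, 11.1, -1.8]
opening: 0.0004
grip_force: 5.2
```

11 N sideways with almost no vertical force means the handle is against its stop. I'll back off, rise, and go over the knob.

Request:
{"fn": "arm_command", "kwargs": {"moves": [[[0.01,0,0],[0,0,0],0.02],[[0.015,0,-0.03],[0,0,0],0.06],[[0.015,0,-0.07],[0,0,0],0.06],[[0.015,0,-0.11],[0,0,0],0.06],[[0.015,0,-0.12],[0,0,0],0.06]]}}

```text
time: 5.85
tool_pos: [0.4458, 0.0772, 0.2077]
tool_rot: [3.134, 0.0, 1.52]
contact_force: [-0.1, -0.1, -1.0]
opening: 0.0359
grip_force: 0.0
```

```bash
python3 -c "
from h import *
to([.527,-.079,.19])
t=robot.read_camera('top');s=robot.read_camera('scene');cv2.imwrite('pics/s5.png',s[:,:,::-1])"
```

```text
t 5.85 pos [0.4458 0.0772 0.2077] rot [3.134 0.    1.52 ] q [ 0.    0.22  1.75 -0.    1.16  0.05] F [-0.1 -0.1 -1. ] open 0.0359 grip 0.0
shift [-0.152   0.0888  0.0184]
```

Request:
{"fn": "arm_command", "kwargs": {"moves": [[[-0.035,0.02,0],[0,0,-0.12],0.06],[[-0.07,0.04,0],[0,0,-0.24],0.06],[[-0.105,0.06,0],[0,0,-0.36],0.06],[[-0.152,0.089,0],[0,0,-0.48],0.06],[[-0.152,0.089,0],[0,0,-0.5],0.06]]}}

```text
time: 6.45
tool_pos: [0.5261, -0.0836, 0.2012]
tool_rot: [-3.139, -0.0, 2.019]
contact_force: [0.8, 0.6, -0.4]
opening: 0.0598
grip_force: 0.0
```

```bash
python3 -c "
from h import *
to([.527,-.079,.19])
W=robot.camera_model('wrist')
w=robot.read_camera('wrist')[:,:,::-1]
s=cv2.resize(robot.read_camera('scene')[125:265,290:410,::-1],None,fx=2,fy=2)
w=w.copy();w[:280,:240]=s;cv2.imwrite('pics/w5.png',w)
c,s=np.cos(-.0564),np.sin(-.0564)
wd=lambda x,y,z:np.array([.59745+c*x-s*y,.00215+s*x+c*y,z])
for X in [(-.155,.045,.063),(-.155,.056,.093),(-.155,.045,.095),(-.155,.034,.093),(-.066,-.085,.142)]: print(X,proj(W,wd(*X)).round(1), ((proj(robot.camera_model('scene'),wd(*X))-[290,125])*2).round(1))
"
```

```text
t 6.45 pos [ 0.5261 -0.0836  0.2012] rot [-3.139 -0.     2.019] q [-0.3   0.38  1.54 -0.    1.22 -0.75] F [ 0.8  0.6 -0.4] open 0.0598 grip 0.0
shift [0.0038 0.0028 0.0112]
(-0.155, 0.045, 0.063) [305.8   6.1] [147.4 113. ]
(-0.155, 0.056, 0.093) [310.9 -19.2] [157.7 101.4]
(-0.155, 0.045, 0.095) [303.9  -6.2] [150.   95.1]
(-0.155, 0.034, 0.093) [297.4   8.3] [142.1  91.2]
(-0.066, -0.085, 0.142) [323.  207.3] [ 8.9 53.2]
```

View pics/w5.png

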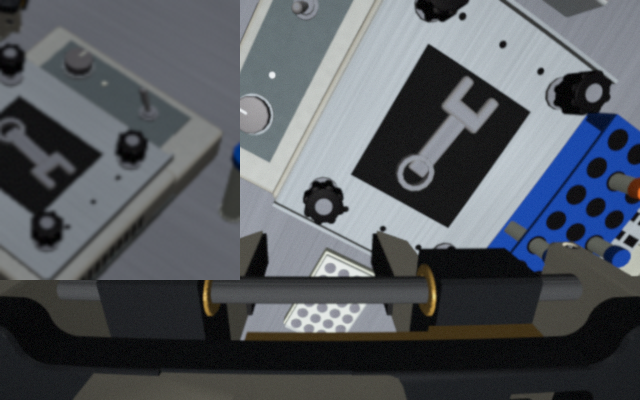

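The toggle is off: its tip in the scene inset is at (142,93), as predicted for off. The knob's top disc is at about (325,199) in the wrist view, and I'll check it against the model.

```bash
python3 -c "
from h import *
W=robot.camera_model('wrist')
im=cv2.imread('pics/w5.png')[165:245,290:360]
g=im.max(2)
n,l,st,ce=cv2.connectedComponentsWithStats((g<60).astype('uint8'));k=1+st[1:,4].argmax();print(st[k]+[290,165,0,0,0],ce[k]+[290,165])
sub=((g>75)&(g<150)).astype('uint8');sub[:, :]*=1
n,l,s2,c2=cv2.connectedComponentsWithStats(sub)
for i in range(1,n):
    if s2[i,4]>40: print(s2[i]+[290,165,0,0,0],c2[i]+[290,165])
print('disc@.142',plane(W,(325,199),.142))
c,s=np.cos(-.0564),np.sin(-.0564)
wd=lambda x,y,z:np.array([.59745+c*x-s*y,.00215+s*x+c*y,z])
print('knobdpix595,93',plane(W,(595,93),.134),wd(.066,-.085,.134), 'dial 253,112',plane(W,(253,112),.078),wd(-.155,-.06,.078))
"
```

```text
[ 304  180   44   45 1057] [323.38789026 201.05108798]
[290 177  70  68 370] [324.43783784 211.07297297]
[315 198  18  17  82] [323.54878049 206.15853659]
disc@.142 [ 0.52337038 -0.06898453  0.142     ]
knobdpix595,93 [0.66752175 0.08801547 0.134     ] [ 0.6585536  -0.08643527  0.134     ] dial 253,112 [ 0.43905777 -0.04131107  0.078     ] [ 0.43931425 -0.04901723  0.078     ]
```

Request:
{"fn": "arm_command", "kwargs": {"moves": [[[0.004,0.003,0.01],[0,0,0],0.06],[[0.004,0.003,0.03],[0,0,0],0.06],[[0.004,0.003,0.05],[0,0,0],0.06],[[0.004,0.003,0.05],[0,0,0],0.06],[[0.004,0.003,0.05],[0,0,0],0.06]]}}

```text
time: 7.05
tool_pos: [0.5254, -0.0732, 0.1535]
tool_rot: [-3.141, -0.001, 2.021]
contact_force: [0.4, 0.4, 0.0]
opening: 0.0602
grip_force: 0.0
```

```bash
python3 -c "
from h import *
to([.5268,-.079,.109])"
```

```text
t 7.05 pos [ 0.5254 -0.0732  0.1535] rot [-3.141e+00 -1.000e-03  2.021e+00] q [-0.28  0.42  1.62  0.    1.1  -0.73] F [0.4 0.4 0. ] open 0.0602 grip 0.0
shift [-0.0059 -0.0013  0.0445]
```

Request:
{"fn": "arm_command", "kwargs": {"moves": [[[-0.006,-0.001,0],[0,0,0],0.06],[[-0.006,-0.001,0.015],[0,0,0],0.06],[[-0.006,-0.001,0.03],[0,0,0],0.06],[[-0.006,-0.001,0.044],[0,0,0],0.06],[[-0.006,-0.001,0.044],[0,0,0],0.06]]}}

```text
time: 7.55
tool_pos: [0.5272, -0.0805, 0.109]
tool_rot: [-3.14, -0.001, 2.02]
contact_force: [-0.5, 0.8, 0.1]
opening: 0.0599
grip_force: 0.0
```

Request:
{"fn": "arm_command", "kwargs": {"moves": [[[0,0,0],[0,0,0],0.05],[[0,0,0],[0,0,0],0.04],[[0,0,0],[0,0,0],0.03],[[0,0,0],[0,0,0],0.025],[[0,0,0],[0,0,0],0.02]], "squeeze": 12}}

```text
time: 8.05
tool_pos: [0.528, -0.0805, 0.1103]
tool_rot: [3.141, 0.001, 2.02]
contact_force: [-0.3, -0.1, 1.5]
opening: 0.0326
grip_force: 12.0
```

```bash
python3 -c "
from h import *
to([.5268,-.079,.109])"
```

```text
t 8.05 pos [ 0.528  -0.0805  0.1103] rot [3.141e+00 1.000e-03 2.020e+00] q [-0.29  0.48  1.66  0.    1.   -0.74] F [-0.3 -0.1  1.5] open 0.0326 grip 12.0
shift [ 0.0019 -0.0004  0.0013]
```

Request:
{"fn": "arm_command", "kwargs": {"moves": [[[0,0,0],[0,0,-0.14],0.02],[[0,0,0],[0,0,-0.28],0.02],[[0,0,0],[0,0,-0.42],0.02],[[0,0,-0.0004],[0,0,-0.56],0.02],[[0,0,-0.0004],[0,0,-0.7],0.02]]}}

```text
time: 8.55
tool_pos: [0.529, -0.0795, 0.1107]
tool_rot: [3.139, 0.002, 2.725]
contact_force: [4.6, 6.3, 0.3]
opening: 0.033
grip_force: 12.0
```

Request:
{"fn": "arm_command", "kwargs": {"moves": [[[0,0,0],[0,0,0],0.02],[[0,0,0],[0,0,0],0.046],[[0,0,0],[0,0,0],0.046],[[0,0,0],[0,0,0],0.046],[[0,0,0],[0,0,0],0.046]]}}

```text
time: 9.05
tool_pos: [0.5275, -0.0806, 0.11]
tool_rot: [-3.141, -0.0, 2.72]
contact_force: [0.1, -0.3, -0.6]
opening: 0.0462
grip_force: 0.0
```

```bash
python3 -c "
from h import *
to([.5268,-.079,.109])
cv2.imwrite('pics/s6.png',robot.read_camera('scene')[:,:,::-1])
cv2.imwrite('pics/w6.png',robot.read_camera('wrist')[:,:,::-1])
a=cv2.resize(cv2.imread('pics/s6.png')[130:180,265:330],None,fx=6,fy=6,interpolation=2)
b=cv2.resize(cv2.imread('pics/s5.png')[130:180,265:330],None,fx=6,fy=6,interpolation=2)
cv2.imwrite('pics/c6.png',np.hstack([b,a]))
"
```

```text
t 9.05 pos [ 0.5275 -0.0806  0.11  ] rot [-3.141 -0.     2.72 ] q [-0.3   0.48  1.66 -0.    1.   -1.44] F [ 0.1 -0.3 -0.6] open 0.0462 grip 0.0
shift [0.0013 0.0011 0.001 ]
```

View pics/c6.png

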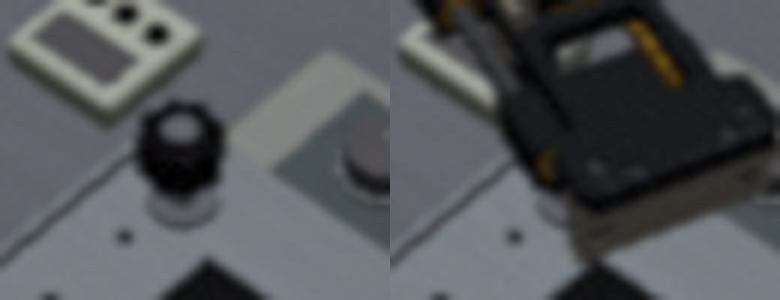

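The gripper hides the knob in the scene view. I'll rise and measure its height with the wrist camera by numbers.

Request:
{"fn": "arm_command", "kwargs": {"moves": [[[0,0,-0.02],[0,0,0],0.06],[[0,0,-0.06],[0,0,0],0.06],[[0,0,-0.09],[0,0,0],0.06],[[0,0,-0.09],[0,0,0],0.06],[[0,0,-0.09],[0,0,0],0.06]]}}

```text
time: 9.65
tool_pos: [0.5277, -0.0805, 0.2004]
tool_rot: [3.141, 0.001, 2.72]
contact_force: [0.1, 0.5, -0.8]
opening: 0.06
grip_force: 0.0
```

```bash
cat >> h.py <<'E'
c_,s_=np.cos(-.0564),np.sin(-.0564)
wd=lambda x,y,z:np.array([.59745+c_*x-s_*y,.00215+s_*x+c_*y,z])
def disc(name):
    W=robot.camera_model('wrist'); im=robot.read_camera('wrist')[:,:,::-1]; cv2.imwrite(f'pics/{name}.png',im); meas(W,im)
def meas(W,im):
    for lx,ly,z in [(-.066,-.085,.1415),(-.066,-.085,.1375),(-.066,.085,.134),(.066,-.085,.134)]:
        p=proj(W,wd(lx,ly,z)); u,v=p.round().astype(int); print('pred',(lx,ly,z),p.round(1),end=' ')
        if not(30<u<610 and 30<v<250): print(); continue
        g=im[v-26:v+27,u-26:u+27].max(2)
        n,l,st,ce=cv2.connectedComponentsWithStats((g<60).astype('uint8'));k=1+st[1:,4].argmax(); print('dark',(ce[k]+[u-26,v-26]).round(1),st[k][2:],end=' ')
        d=((g>70)&(l!=k)).astype('uint8'); n,l2,s2,c2=cv2.connectedComponentsWithStats(d)
        for i in range(1,n):
            if 40<s2[i,4]<400 and np.hypot(*(c2[i]-26))<14: print('disc',(c2[i]+[u-26,v-26]).round(1),s2[i,2:],end=' ')
        print()
E
python3 -c "
from h import *
to([.5268,-.079,.109])
disc('w7')"
```

```text
t 9.65 pos [ 0.5277 -0.0805  0.2004] rot [3.141e+00 1.000e-03 2.720e+00] q [-0.3   0.38  1.54  0.    1.22 -1.44] F [ 0.1  0.5 -0.8] open 0.06 grip 0.0
shift [0.0015 0.001  0.0914]
pred (-0.066, -0.085, 0.1415) [320.8 210.6] dark [321.2 204.3] [  40   43 1055] disc [321.3 210. ] [ 18  17 245] 
pred (-0.066, -0.085, 0.1375) [320.8 208.8] dark [321.2 204.2] [  40   44 1060] disc [321.3 210. ] [ 18  17 245] 
pred (-0.066, 0.085, 0.134) [534.6 130.2] dark [527.7 127.6] [  45   53 1352] disc [535.  128.9] [ 17  19 255] 
pred (0.066, -0.085, 0.134) [372.  334.4]
```

The disc's row fits "not yet dropped" (210.0 against 210.6 predicted, and 208.8 if dropped). I'll grip again, turn back further, then test with a small downward move while gripping.

Request:
{"fn": "arm_command", "kwargs": {"moves": [[[0.001,0.001,0.03],[0,0,0],0.06],[[0.001,0.001,0.06],[0,0,0],0.06],[[0.001,0.001,0.09],[0,0,0],0.06],[[0.001,0.001,0.09],[0,0,0],0.045],[[0.001,0.001,0.09],[0,0,0],0.035]]}}

```text
time: 10.2
tool_pos: [0.5266, -0.079, 0.1094]
tool_rot: [-3.141, -0.003, 2.72]
contact_force: [0.3, -0.4, 0.5]
opening: 0.0484
grip_force: 0.0
```

Request:
{"fn": "arm_command", "kwargs": {"moves": [[[0,0,0],[0,0,0],0.02],[[0,0,0],[0,0,0],0.02],[[0,0,0],[0,0,0],0.02],[[0,0,0],[0,0,0],0.02],[[0,0,0],[0,0,-0.1],0.02]]}}

```text
time: 10.7
tool_pos: [0.5281, -0.079, 0.1111]
tool_rot: [3.141, 0.003, 2.821]
contact_force: [3.1, 1.8, 1.2]
opening: 0.0327
grip_force: 12.0
```

Request:
{"fn": "arm_command", "kwargs": {"moves": [[[0,0,0],[0,0,-0.14],0.02],[[0,0,0],[0,0,-0.28],0.02],[[0,0,0],[0,0,-0.42],0.02],[[0,0,-0.0004],[0,0,-0.56],0.02],[[0,0,-0.0004],[0,0,-0.6],0.02]]}}

```text
time: 11.2
tool_pos: [0.5281, -0.0782, 0.1109]
tool_rot: [3.141, 0.003, -2.859]
contact_force: [3.6, 5.1, -0.2]
opening: 0.0325
grip_force: 12.0
```

Request:
{"fn": "arm_command", "kwargs": {"moves": [[[0,0,0],[0,0,0],0.02],[[0,0,0.001],[0,0,0],0.02],[[0,0,0.002],[0,0,0],0.02],[[0,0,0.003],[0,0,0],0.02],[[0,0,0.003],[0,0,0],0.02]]}}

```text
time: 11.7
tool_pos: [0.5282, -0.0782, 0.1081]
tool_rot: [3.141, 0.003, -2.863]
contact_force: [3.2, 5.8, 0.2]
opening: 0.0322
grip_force: 12.0
```

There was almost no resistance over 3 mm down, so the thread has dropped. To confirm, I'll push a little further and look for the stop, then release so it settles.

Request:
{"fn": "arm_command", "kwargs": {"moves": [[[0,0,0.001],[0,0,0],0.02],[[0,0,0.002],[0,0,0],0.02],[[0,0,0.002],[0,0,0],0.02],[[0,0,0.0025],[0,0,0],0.02],[[0,0,0.0025],[0,0,0],0.02]]}}

```text
time: 12.2
tool_pos: [0.5284, -0.0782, 0.1077]
tool_rot: [-3.141, 0.004, -2.863]
contact_force: [-1.7, 6.2, 17.3]
opening: 0.0328
grip_force: 12.0
```

Request:
{"fn": "arm_command", "kwargs": {"moves": [[[0,0,0],[0,0,0],0.05],[[0,0,0],[0,0,0],0.05],[[0,0,0],[0,0,0],0.05],[[0,0,0],[0,0,0],0.05],[[0,0,0],[0,0,-0.1],0.05]]}}

```text
time: 12.7
tool_pos: [0.527, -0.0792, 0.1047]
tool_rot: [3.141, -0.001, -2.762]
contact_force: [-0.1, 0.2, 0.5]
opening: 0.0501
grip_force: 0.0
```

Request:
{"fn": "arm_command", "kwargs": {"moves": [[[0,0,-0.02],[0,0,0],0.06],[[0,0,-0.06],[0,0,0],0.06],[[0,0,-0.09],[0,0,0],0.06],[[0,0,-0.094],[0,0,0],0.06],[[0,0,-0.094],[0,0,0],0.06]]}}

```text
time: 13.2
tool_pos: [0.5274, -0.0793, 0.1995]
tool_rot: [-3.141, 0.001, -2.763]
contact_force: [0.1, -0.1, -0.6]
opening: 0.0601
grip_force: 0.0
```

```bash
python3 -c "
from h import *
to([.5268,-.079,.105])
disc('w8')"
```

```text
t 13.2 pos [ 0.5274 -0.0793  0.1995] rot [-3.141e+00  1.000e-03 -2.763e+00] q [-0.29  0.38  1.55 -0.    1.21 -2.24] F [ 0.1 -0.1 -0.6] open 0.0601 grip 0.0
shift [0.0005 0.0006 0.0945]
pred (-0.066, -0.085, 0.1415) [320.1 212.6] dark [320.7 205.5] [  39   41 1034] disc [320.9 210.7] [ 18  17 233] 
pred (-0.066, -0.085, 0.1375) [320.1 210.8] dark [320.7 205.1] [  39   43 1053] disc [320.9 210.7] [ 18  17 233] 
pred (-0.066, 0.085, 0.134) [497.1 286.6] 
pred (0.066, -0.085, 0.134) [258.6 332.9]
```

The disc row 210.7 now matches the dropped height (210.8 predicted), and the stop was met at 17 N. Next I wind the wrist back with the fingers open, regrip and turn forward.

Request:
{"fn": "arm_command", "kwargs": {"moves": [[[0,0,0],[0,0,-0.15],0.06],[[0,0,0],[0,0,-0.3],0.06],[[0,0,0],[0,0,-0.45],0.06],[[0,0,0.0],[0,0,-0.6],0.06],[[0,0,0],[0,0,-0.74],0.06]]}}

```text
time: 13.75
tool_pos: [0.5262, -0.0789, 0.1969]
tool_rot: [3.138, -0.001, -2.017]
contact_force: [-0.2, 0.2, -0.4]
opening: 0.0602
grip_force: 0.0
```

```bash
python3 -c "
from h import *
to([.5272,-.0788,.106])"
```

```text
t 13.75 pos [ 0.5262 -0.0789  0.1969] rot [ 3.138e+00 -1.000e-03 -2.017e+00] q [-0.29  0.38  1.55  0.    1.21 -2.99] F [-0.2  0.2 -0.4] open 0.0602 grip 0.0
shift [-0.0006 -0.0012  0.0909]
```

Request:
{"fn": "arm_command", "kwargs": {"moves": [[[0,0,0.03],[0,0,0],0.06],[[0,0,0.06],[0,0,0],0.06],[[0,0,0.091],[0,0,0],0.06],[[0,0,0.091],[0,0,0],0.05],[[0,0,0.091],[0,0,0],0.04]]}}

```text
time: 14.25
tool_pos: [0.5264, -0.079, 0.1072]
tool_rot: [3.138, -0.0, -2.023]
contact_force: [-0.2, 0.1, 1.5]
opening: 0.0486
grip_force: 0.0
```

Request:
{"fn": "arm_command", "kwargs": {"moves": [[[0,0,0],[0,0,0],0.02],[[0,0,0],[0,0,0],0.02],[[0,0,0],[0,0,0],0.02],[[0,0,0],[0,0,0],0.02],[[0,0,0],[0,0,0],0.02]], "squeeze": 14}}

```text
time: 14.75
tool_pos: [0.5269, -0.0789, 0.1091]
tool_rot: [-3.141, 0.0, -2.023]
contact_force: [-4.2, 1.6, 6.8]
opening: 0.0322
grip_force: 14.0
```

Request:
{"fn": "arm_command", "kwargs": {"moves": [[[0,0,0.0001],[0,0,0.15],0.02],[[0,0,0.0002],[0,0,0.3],0.02],[[0,0,0.0003],[0,0,0.45],0.02],[[0,0,0.0004],[0,0,0.6],0.02],[[0,0,0.0005],[0,0,0.75],0.02]]}}

```text
time: 15.25
tool_pos: [0.5267, -0.0787, 0.1086]
tool_rot: [3.141, -0.0, -2.779]
contact_force: [-5.2, 2.1, 8.5]
opening: 0.0325
grip_force: 14.0
```

```bash
python3 -c "
from h import *
to([.5272,-.0788,.106])"
```

```text
t 15.25 pos [ 0.5267 -0.0787  0.1086] rot [ 3.141 -0.    -2.779] q [-0.29  0.48  1.67  0.    1.   -2.23] F [-5.2  2.1  8.5] open 0.0325 grip 14.0
shift [-0.0004 -0.0003  0.0026]
```

Request:
{"fn": "arm_command", "kwargs": {"moves": [[[0,0,0.0001],[0,0,0.15],0.02],[[0,0,0.0002],[0,0,0.3],0.02],[[0,0,0.0003],[0,0,0.45],0.02],[[0,0,0.0004],[0,0,0.6],0.02],[[0,0,0.0005],[0,0,0.75],0.02]]}}

```text
time: 15.75
tool_pos: [0.5266, -0.0784, 0.1082]
tool_rot: [3.141, -0.001, 2.754]
contact_force: [-4.9, 4.2, 8.3]
opening: 0.0328
grip_force: 14.0
```

Request:
{"fn": "arm_command", "kwargs": {"moves": [[[0,0,0.0001],[0,0,0.15],0.02],[[0,0,0.0002],[0,0,0.3],0.02],[[0,0,0.0003],[0,0,0.45],0.02],[[0,0,0.0004],[0,0,0.6],0.02],[[0,0,0.0005],[0,0,0.75],0.02]]}}

```text
time: 16.25
tool_pos: [0.5267, -0.0782, 0.1077]
tool_rot: [3.141, -0.001, 2.004]
contact_force: [-5.8, 5.5, 9.2]
opening: 0.0329
grip_force: 14.0
```

```bash
python3 -c "
from h import *
to([.5272,-.0788,.106])"
```

```text
t 16.25 pos [ 0.5267 -0.0782  0.1077] rot [ 3.141e+00 -1.000e-03  2.004e+00] q [-0.29  0.48  1.67  0.    0.99 -0.73] F [-5.8  5.5  9.2] open 0.0329 grip 14.0
shift [-0.0008  0.0002  0.0017]
```

Request:
{"fn": "arm_command", "kwargs": {"moves": [[[0,0,0.0001],[0,0,0.15],0.02],[[0,0,0.0002],[0,0,0.3],0.02],[[0,0,0.0003],[0,0,0.45],0.02],[[0,0,0.0004],[0,0,0.6],0.02],[[0,0,0.0005],[0,0,0.75],0.02]]}}

```text
time: 16.75
tool_pos: [0.527, -0.078, 0.1072]
tool_rot: [-3.142, -0.001, 1.254]
contact_force: [-3.7, 5.8, 8.3]
opening: 0.0324
grip_force: 14.0
```

Request:
{"fn": "arm_command", "kwargs": {"moves": [[[0,0,0.0001],[0,0,0.15],0.02],[[0,0,0.0002],[0,0,0.3],0.02],[[0,0,0.0003],[0,0,0.45],0.02],[[0,0,0.0004],[0,0,0.6],0.02],[[0,0,0.0005],[0,0,0.75],0.02]]}}

```text
time: 17.25
tool_pos: [0.5274, -0.0781, 0.1068]
tool_rot: [-3.141, -0.002, 0.504]
contact_force: [-2.5, 5.4, 6.0]
opening: 0.0325
grip_force: 14.0
```

Request:
{"fn": "arm_command", "kwargs": {"moves": [[[0,0,0.0001],[0,0,0.15],0.02],[[0,0,0.0002],[0,0,0.3],0.02],[[0,0,0.0003],[0,0,0.45],0.02],[[0,0,0.0004],[0,0,0.6],0.02],[[0,0,0.0005],[0,0,0.75],0.02]]}}

```text
time: 17.75
tool_pos: [0.5276, -0.0784, 0.1063]
tool_rot: [-3.14, -0.002, -0.246]
contact_force: [-2.2, 4.1, 5.2]
opening: 0.0325
grip_force: 14.0
```

Request:
{"fn": "arm_command", "kwargs": {"moves": [[[0,0,0.0001],[0,0,0.15],0.02],[[0,0,0.0002],[0,0,0.3],0.02],[[0,0,0.0003],[0,0,0.45],0.02],[[0,0,0.0004],[0,0,0.6],0.02],[[0,0,0.0005],[0,0,0.75],0.02]]}}

```text
time: 18.25
tool_pos: [0.5274, -0.0788, 0.1058]
tool_rot: [-3.14, -0.001, -0.996]
contact_force: [-3.9, 1.6, 6.9]
opening: 0.0325
grip_force: 14.0
```

```bash
python3 -c "
from h import *
to([.5272,-.0788,.106])"
```

```text
t 18.25 pos [ 0.5274 -0.0788  0.1058] rot [-3.14e+00 -1.00e-03 -9.96e-01] q [-0.29  0.48  1.67  0.    0.99  2.27] F [-3.9  1.6  6.9] open 0.0325 grip 14.0
shift [-0.0001  0.0002 -0.0002]
```

Request:
{"fn": "arm_command", "kwargs": {"moves": [[[0,0,0.0001],[0,0,0.15],0.02],[[0,0,0.0002],[0,0,0.3],0.02],[[0,0,0.0003],[0,0,0.45],0.02],[[0,0,0.0004],[0,0,0.6],0.02],[[0,0,0.0004],[0,0,0.7],0.02]]}}

```text
time: 18.75
tool_pos: [0.5271, -0.0789, 0.1053]
tool_rot: [-3.141, 0.0, -1.696]
contact_force: [-3.6, 0.7, 6.0]
opening: 0.0328
grip_force: 14.0
```

Request:
{"fn": "arm_command", "kwargs": {"moves": [[[0,0,0],[0,0,0],0.02],[[0,0,0],[0,0,0],0.06],[[0,0,0],[0,0,0],0.06],[[0,0,0],[0,0,0],0.06],[[0,0,0],[0,0,0],0.06]]}}

```text
time: 19.25
tool_pos: [0.5274, -0.0792, 0.1042]
tool_rot: [-3.141, -0.0, -1.69]
contact_force: [0.2, -0.7, -0.8]
opening: 0.0582
grip_force: 0.0
```

Request:
{"fn": "arm_command", "kwargs": {"moves": [[[0,0,-0.03],[0,0,0],0.06],[[0,0,-0.06],[0,0,0],0.06],[[0,0,-0.095],[0,0,0],0.06],[[0,0,-0.095],[0,0,0],0.06],[[0,0,-0.095],[0,0,0],0.06]]}}

```text
time: 19.75
tool_pos: [0.5274, -0.0792, 0.1996]
tool_rot: [-3.14, -0.0, -1.69]
contact_force: [0.0, -0.4, 0.8]
opening: 0.0602
grip_force: 0.0
```

```bash
python3 -c "
from h import *
to([.5272,-.0788,.106])
disc('w9'); print([proj(robot.camera_model('wrist'),wd(-.066,-.085,z)).round(1) for z in (.1335,)])"
```

```text
t 19.75 pos [ 0.5274 -0.0792  0.1996] rot [-3.14 -0.   -1.69] q [-0.29  0.38  1.55  0.    1.21  2.97] F [ 0.  -0.4  0.8] open 0.0602 grip 0.0
shift [-0.0004  0.0004  0.0936]
pred (-0.066, -0.085, 0.1415) [319.9 213.4] dark [320.6 205.1] [ 38  40 982] disc [320.6 210.6] [ 18  16 232] 
pred (-0.066, -0.085, 0.1375) [319.9 211.6] dark [320.6 205. ] [ 38  41 991] disc [320.6 210.6] [ 18  16 232] 
pred (-0.066, 0.085, 0.134) [330.5 375. ] 
pred (0.066, -0.085, 0.134) [155.5 219.3] dark [159.2 214.8] [  52   53 1369] disc [156.4 220. ] [ 17  15 204] 
[array([318.8, 210.1])]
```

The image suggests the knob has sunk about 5 to 8 mm in total, which is too coarse. I'll touch its top with closed fingers for a precise height; level with the others would be 134 mm.

Request:
{"fn": "arm_command", "kwargs": {"moves": [[[0,0,0],[0,0,0],0],[[0,0,0],[0,0,0],0],[[0,0,0],[0,0,0],0],[[0,0,0],[0,0,0],0],[[0,0,0.02],[0,0,0],0]]}}

```text
time: 20.3
tool_pos: [0.5287, -0.0796, 0.1809]
tool_rot: [-3.136, -0.001, -1.69]
contact_force: [-0.3, -0.3, -0.5]
opening: 0.0252
grip_force: 0.0
```

Request:
{"fn": "arm_command", "kwargs": {"moves": [[[0,0,0.02],[0,0,0],0],[[0,0,0.035],[0,0,0],0],[[0,0,0.04],[0,0,0],0],[[0,0,0.04],[0,0,0],0],[[0,0,0.04],[0,0,0],0]]}}

```text
time: 20.8
tool_pos: [0.5277, -0.0792, 0.1398]
tool_rot: [-3.14, -0.0, -1.69]
contact_force: [0.8, 0.2, 0.7]
opening: 0.0007
grip_force: 0.0
```

Request:
{"fn": "arm_command", "kwargs": {"moves": [[[0,0,0.0005],[0,0,0],0],[[0,0,0.001],[0,0,0],0],[[0,0,0.0015],[0,0,0],0],[[0,0,0.002],[0,0,0],0],[[0,0,0.002],[0,0,0],0]]}}

```text
time: 21.3
tool_pos: [0.5272, -0.0791, 0.1371]
tool_rot: [-3.142, 0.0, -1.69]
contact_force: [0.2, -0.7, -0.5]
opening: 0.0003
grip_force: 0.0
```

Request:
{"fn": "arm_command", "kwargs": {"moves": [[[0,0,0.0005],[0,0,0],0],[[0,0,0.001],[0,0,0],0],[[0,0,0.0015],[0,0,0],0],[[0,0,0.0015],[0,0,0],0],[[0,0,0.0015],[0,0,0],0]]}}

```text
time: 21.8
tool_pos: [0.5271, -0.0791, 0.1356]
tool_rot: [3.141, 0.0, -1.69]
contact_force: [-0.6, 1.0, 0.4]
opening: 0.0004
grip_force: 0.0
```

Request:
{"fn": "arm_command", "kwargs": {"moves": [[[0,0,0.0002],[0,0,0],0],[[0,0,0.0004],[0,0,0],0],[[0,0,0.0006],[0,0,0],0],[[0,0,0.0008],[0,0,0],0],[[0,0,0.0008],[0,0,0],0]]}}

```text
time: 22.3
tool_pos: [0.5272, -0.0791, 0.1348]
tool_rot: [-3.142, 0.0, -1.69]
contact_force: [0.0, 0.0, 0.2]
opening: 0.0004
grip_force: 0.1
```

Request:
{"fn": "arm_command", "kwargs": {"moves": [[[0,0,0.0002],[0,0,0],0],[[0,0,0.0004],[0,0,0],0],[[0,0,0.0006],[0,0,0],0],[[0,0,0.0008],[0,0,0],0],[[0,0,0.0008],[0,0,0],0]]}}

```text
time: 22.8
tool_pos: [0.5273, -0.0792, 0.1347]
tool_rot: [-3.141, -0.0, -1.69]
contact_force: [-1.7, 0.3, 5.6]
opening: 0.0001
grip_force: 3.1
```

Contact is at 134.7 mm, so the lift is about -7.3 mm, within the band. I'll rise, open, descend and grip to hold.

Request:
{"fn": "arm_command", "kwargs": {"moves": [[[0,0,-0.03],[0,0,0],0.03],[[0,0,-0.04],[0,0,0],0.06],[[0,0,-0.04],[0,0,0],0.06],[[0,0,-0.04],[0,0,0],0.06],[[0,0,-0.04],[0,0,0],0.06]]}}

```text
time: 23.3
tool_pos: [0.5266, -0.0789, 0.1728]
tool_rot: [3.14, 0.0, -1.69]
contact_force: [-0.4, 0.4, -0.2]
opening: 0.0358
grip_force: 0.0
```

Request:
{"fn": "arm_command", "kwargs": {"moves": [[[0,0,0],[0,0,0],0.06],[[0,0,0.02],[0,0,0],0.06],[[0,0,0.045],[0,0,0],0.06],[[0,0,0.07],[0,0,0],0.06],[[0,0,0.07],[0,0,0],0.06]]}}

```text
time: 23.8
tool_pos: [0.5266, -0.079, 0.1018]
tool_rot: [3.139, 0.001, -1.69]
contact_force: [-0.3, -0.4, 0.1]
opening: 0.0597
grip_force: 0.0
```

Request:
{"fn": "arm_command", "kwargs": {"moves": [[[0,0,0],[0,0,0],0.05],[[0,0,0],[0,0,0],0.04],[[0,0,0],[0,0,0],0.02],[[0,0,0],[0,0,0],0.02],[[0,0,0],[0,0,0],0.02]]}}

```text
time: 24.3
tool_pos: [0.527, -0.0791, 0.1043]
tool_rot: [3.141, 0.0, -1.69]
contact_force: [-1.7, -0.9, 1.9]
opening: 0.0327
grip_force: 14.0
```

Request:
{"fn": "arm_command", "kwargs": {"moves": [[[0,0,0],[0,0,0],0.02],[[0,0,0],[0,0,0],0.02],[[0,0,0],[0,0,0],0.02],[[0,0,0],[0,0,0],0.02],[[0,0,0],[0,0,0],0.02]]}}

```text
time: 24.8
tool_pos: [0.527, -0.0791, 0.1042]
tool_rot: [3.141, 0.0, -1.69]
contact_force: [-4.0, 0.5, 4.7]
opening: 0.0331
grip_force: 14.0
```

```bash
python3 -c "
from cell import robot
print(robot.hand_in())"
```

```text
the job is handed in; nothing more can be done
None
```

The job is handed in, though no verdict came back: the toggle looks off in the images, the screw dropped and was turned forward about one turn (6.0 rad) to a lift of about -7.3 mm by touch, and its knob is still gripped at 14 N.

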